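# Show the red glass sample, label up, over the light box

## Robot

A 6-joint arm with a two-finger parallel gripper is mounted at the origin on the work surface. World frame = base frame: x ahead of the robot, y to its left, z up, the work surface at z = 0. Lengths are in m, angles in degrees, forces in N, time in s.
With the tool pointing down it reaches from about 0.375 to 0.9 m from the base axis. Payload 3.1 kg.
Tool frame: the origin (TCP) lies on the centre line of the jaws, within the pads' length; the fingertips stand 25 mm ahead of it and the grasp point (between the pads) lies 6 mm ahead of it; z points along the fingers, y is the line along which they close (so a half turn about z gives the same grasp; the last joint's range is limited). The gripper opens to 87 mm and grips with 3 to 60 N. Pads are 19 mm wide; open, the fingers measure 117 mm over their backs; the gripper's body (75 mm by 190 mm) begins 51 mm behind the grasp point.
Start: joints at [-86.03, 30.224, 82.088, -0, 67.689, -10.227], TCP at [0.153, -0.606, 0.248] pointing down, gripper open.
Joint ranges: [-176.69, 176.69], [-43.24, 126.21], [12.49, 139.97], [-82, 262], [0, 151.66], [-163.58, 163.58]. Speed limits (degrees/s): [159.86, 159.86, 180, 180, 180, 180].

## Interface

Orientations are given as a 3x3 rotation matrix whose columns are the frame's x, y, z axes.
In Python, from rig import read_state, capture, camera_params, hand_in gives the robot as it stands.
- The arm moves only by the tool apply_moves, never from a script. Its argument "rows" is a list of rows, each an object of numbers: "x", "y", "z": the shift along the tool's x, y, z in mm; "rx", "ry", "rz": the turn, a rotation vector about the tool's x, y, z in units of 6 degrees (1.0 is 6 degrees); "claw": the closure in counts, from 0 (fully open) to 255 (shut). A call has 1 to 10 rows; each row is the pose to reach, as a shift and turn from the pose commanded when the call began, along the tool's axes at that moment; what a row does not reach only later rows make up. A row lasts 1/8 s, in which the tool goes at most 62.5 mm and 10.7 degrees, less where a joint would pass 70% of its speed; a pose out of reach is approached as far as the arm can. A call with a gripper value outside its range is refused whole. The fingers move at their own pace and stop on an object; the grip force is fixed at half the most. Time passes only in rows, so rows that repeat a pose let the fingers close. It gives the time, the measured TCP pose, the force, the opening and the grip force at its end, in the units of the state.
- read_state(): the state, without advancing time (a new reading comes with each control period).
- capture(name): name is "scene" or "side" or "wrist"; returns (picture, depth): 384x512x3 uint8, red, green, blue; 384x512 float32, m along the optical axis (not along the pixel's ray), 0 where there is no reading.
- camera_params(name): a dict with "fx", "fy", "cx", "cy" (pixels), "xyz" and "orientation" of the camera in the world. Camera axes: x right, y up, looking along -z (the intrinsics and any distortion apply to the point x, -y, -z); pixel columns grow to the right and rows downward; lengths in m; the calibration is good to about 2 mm. A picture is of the moment at which its call begins: read the wrist's pose just before it. camera_params takes no time and is no camera call; for the wrist camera it gives the pose at the moment of the call.
- hand_in(): hands the job in; it is judged then, once.
The state is a dict: "time_s": time; "joint_positions": joint angles; "qvel": joint speeds; "tau": joint torques, N m; "position": TCP position; "tcp_rot": TCP orientation; "force": force on the tool from outside, world axes, zero at the start; "moment": the same for the moment, N m; "opening": opening from 0.0 (shut) to 1.0 (fully open); "grasp_force": force on a finger pad.
Only numpy, scipy, OpenCV 4.12 (cv2) and the standard library are available. Lean on these libraries where they do the work, as an engineer would, in place of code of your own. Each camera call takes 0.05 s, during which the arm holds its last target. There are 200 camera calls.

## Task

First turn the light box's selector to the yellow dot. Then take the red glass sample plate from the rack, holding it only by its red glass and never by the frosted end (the end with the small corner notch), and present it over the middle of the lit window, about 10 cm above it: frosted end to the right as seen from the robot, level along its length and square to the box, tipped about 45 degrees so that the label looks up and away from the robot. Finish while still holding it there, and leave the green plate, the jar, the bauble and the cup as they are.

Things in the scene. Friction and masses are not known exactly. Their poses are not given: they have to be found in the camera images.
- viewer: Grey light box, fixed, 280 x 170 x 45 mm high (its x, y, z). Origin: centre of its underside, on the table. Its +x points from the selector to the lit window (roughly away from the robot), +y to the left seen from the robot, z up. The selector's axis is at x = -88 mm, y = 0.
- window (a point): Centre of the white lit window (150 x 140 mm), flush in the light box's top, 45 mm above the table; same axes as the light box.
- selector (a joint): Selector angle, rad, growing clockwise seen from above. Four detents: 0 black dot, 0.5 blue dot, 1.0 YELLOW dot, 1.5 red dot; it snaps into the nearest one and takes up to about 0.06 N m to turn. It starts on black or blue. A white line on the bar points at the chosen dot.
- selector_grip (a point): On the selector's axis, 28 mm above the box top: where to pinch its black upright bar, 44 mm long, 14 mm wide, top 14 mm above this point; below it a round 46 mm skirt, 18 mm down. Turns with the knob: x along the bar (white pointer at the -x end); pinch along y. In the light box's frame the bar's x axis is at 0.75 rad minus the selector value, counterclockwise from the box's +x.
- red_center (a point): Centre of the RED glass sample plate, 120 x 8 x 60 mm (x, y, z), 100 to 200 g, standing on a long edge in the rack. x runs to the frosted end, z is up in the rack; the label is on the +y face of the frosted end, the notch (11 x 10 mm) at corner +x +z: label towards you and notch up, the frosted end is on your left. Red glass: x -60 to +24 mm; frosted, pale grey: +24 to +60 mm.
- red: The same red plate, origin at the middle of its lower long edge (30 mm below its centre), same axes.
- red_frosted (a point): Middle of the red plate's frosted end: 42 mm from its centre along its x. Same axes.
- green_center (a point): Centre of the green sample plate, same shape and same way round as the red one, in the other place of the rack; to be left alone.
- rack: Fixed wooden rack. Origin: centre of its underside, on the table. Base 136 x 130 x 8 mm; combs at both ends only (|x| 47 to 68 mm, 32 mm high), so the plates' faces are free between them. Two places at y = +-36 mm, for plates along x, standing on the base with 1 mm play each side, tops at 68 mm. Either may hold the red plate. Lift straight up 30 mm or more to clear it.
- jar_mid (a point): Middle of a loose jar with a green lid, 56 mm across, 75 mm high; leave alone.
- bauble_mid (a point): Middle of a loose purple bauble, 60 mm across, on a cork foot, 76 mm high; leave alone.
- cup_mid (a point): Middle of a loose blue cup, 64 mm across, 70 mm high; leave alone.

How it is judged (in metres and radians):
On the way, in this order (a step that is already met when the one before it is completed fails the run):
1. the selector rests on the yellow dot, let go, with the red plate still in the rack (value of joint selector between 0.85 and 1.15 rad and contact force between the fingers and viewer below 0.1 N and distance of red_center from where it was at the start of the episode below 0.01 m), for 0.2 s.
2. the red plate is lifted clear of the rack by the gripper (contact force between the fingers and red above 1 N and contact force between red and rack below 0.05 N and contact force between red and viewer below 0.05 N and distance of red_center from where it was at the start of the episode above 0.04 m), for 0.2 s.
At the end, for the whole second after the job is handed in: Selector on yellow (1.0 +-0.15 rad). Red plate held still, off rack and box; centre over the window's centre (+-45 mm in box x, +-35 mm in y), 50-200 mm above it; label face within 57 deg of straight up; length along box y within 0.4 rad, frosted end to the robot's right (value of joint selector between 0.85 and 1.15 rad and contact force between the fingers and red above 1 N and contact force between red and rack below 0.05 N and contact force between red and viewer below 0.05 N and x of red_center in the frame of viewer between 0.007 and 0.097 m and y of red_center in the frame of viewer between -0.035 and 0.035 m and z of red_center in the frame of viewer between 0.095 and 0.245 m and angle between red_center's own y axis and vertical below 1 rad and angle between the x axis of red_center and the y axis of viewer, either way round below 0.4 rad and y of red_frosted in the frame of viewer below 0 m and linear speed of red below 0.03 m/s and angular speed of red below 0.2 rad/s); the arm keeps its last pose, push and grip.
It fails at once if the fingers touch the frosted end of the red plate (contact force between the fingers and red_c1 above 0.5 N or contact force between the fingers and red_c2 above 0.5 N).
It fails at once if the green sample plate is disturbed (moved over 20 mm) (distance of green_center from where it was at the start of the episode above 0.02 m).
It fails at once if the jar is disturbed (moved over 20 mm) (distance of jar_mid from where it was at the start of the episode above 0.02 m).
It fails at once if the bauble is disturbed (moved over 20 mm) (distance of bauble_mid from where it was at the start of the episode above 0.02 m).
It fails at once if the blue cup is disturbed (moved over 20 mm) (distance of cup_mid from where it was at the start of the episode above 0.02 m).
It also fails if it takes over 59 s, if anything falls off the work surface, if the arm or the gripper's body presses on something with over 40 N, if the wrist force passes 120 N, or if a joint passes its speed limit or range.

## Working session

There is one attempt and no reset: what is moved stays moved. The work goes in short steps, Python scripts to look and compute and a tool call to move; the robot and the scene stay as the last step left them, time stands still between calls to the robot, and variables do not carry over. Pictures are saved under pics/ and viewed, at most 10 in all, crops included, and the job is handed in when it is done.

Besides the shell and the picture viewer there is one more tool, called after "Call:" in YAML: its name, and indented under it one key for each argument. apply_moves: Moves the arm, as the interface text tells. Its arguments: {"type":"object","properties":{"rows":{"type":"array"}},"required":["rows"]}

```bash
ls; mkdir -p pics; cat > h.py <<'E'
import numpy as np, cv2
from rig import *
def cloud(n):
    p=camera_params(n); im,d=capture(n)
    v,u=np.mgrid[:384,:512]
    P=np.stack([(u-p['cx'])/p['fx']*d,-(v-p['cy'])/p['fy']*d,-d],-1)
    W=P@np.array(p['orientation']).T+np.array(p['xyz'])
    W[d==0]=np.nan
    return im,W
E
python3 - <<'E'
from h import *
ims=[]
for n in ('scene','side'):
    im,W=cloud(n); np.savez(''+n,im=im,W=W); p=camera_params(n)
    print({k:np.round(v,3).tolist() for k,v in p.items()})
    cv2.imwrite(f'pics/{n}0.png',im[:,:,::-1])
print(read_state())
E
```

```text
pics
{'fx': 410.138, 'fy': 410.138, 'cx': 262.701, 'cy': 193.015, 'xyz': [1.433, -0.521, 1.044], 'orientation': [[0.582, -0.57, 0.58], [0.813, 0.407, -0.416], [0.001, 0.714, 0.701]]}
{'fx': 425.528, 'fy': 425.528, 'cx': 257.853, 'cy': 199.991, 'xyz': [0.388, 1.096, 0.873], 'orientation': [[-0.976, 0.121, -0.181], [-0.218, -0.575, 0.789], [-0.009, 0.809, 0.587]]}
{'time_s': 0.1, 'joint_positions': array([-8.60279569e+01,  3.02738765e+01,  8.21493480e+01,  6.11581293e-04,
        6.76882859e+01, -1.02276886e+01]), 'qvel': array([-0.02500434, -0.07491014, -0.10536665,  0.00354702, -0.0222734 ,
       -0.09615893]), 'tau': array([-3.55431657e-04, -4.40986562e+01, -1.77150124e+01,  6.35505212e-02,
        5.34171949e-02, -3.53212636e-05]), 'position': array([ 0.15329865, -0.60528111,  0.24666521]), 'tcp_rot': array([[ 9.69447517e-01,  2.45298789e-01, -1.24962975e-04],
       [ 2.45298563e-01, -9.69445637e-01,  1.94223078e-03],
       [ 3.55282046e-04, -1.91354404e-03, -9.99998106e-01]]), 'force': array([-0.13811157, -0.46498992,  0.07922321]), 'moment': array([ 0.07734041,  0.03105235, -0.05081461]), 'grasp_force': 0.0, 'opening': 1.0004568057911312}
```

View pics/scene0.png

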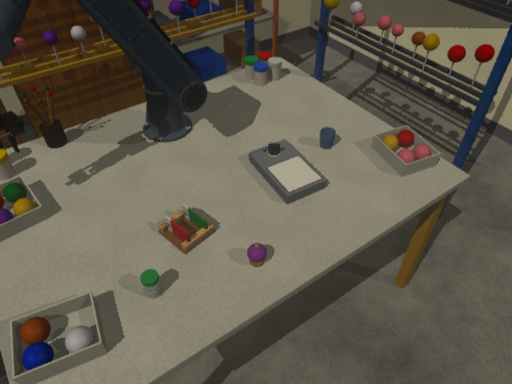

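View pics/side0.png

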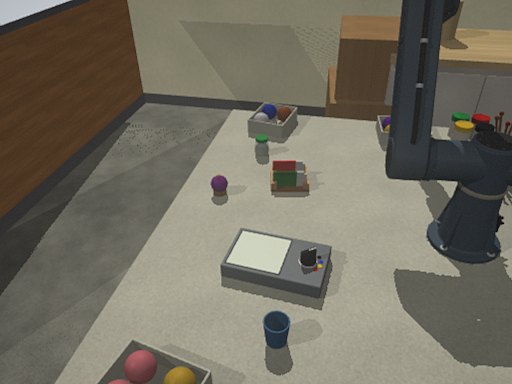

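The scene picture shows the rack at (187,230), with red at (180,230) and green at (197,218), the box at (288,170), its knob at (274,148) and the window at (295,176). The side picture shows the window at (258,252), the knob at (308,258) and the rack at (288,176), with the frosted ends on the right (towards the robot).

```bash
python3 - <<'E'
from h import *
for n in ('scene','side'):
    f=np.load(n+'.npz'); im,W=f['im'],f['W']
    hsv=cv2.cvtColor(im,cv2.COLOR_RGB2HSV).astype(int); H,S,V=hsv[...,0],hsv[...,1],hsv[...,2]
    X,Y,Z=W[...,0],W[...,1],W[...,2]
    roi=(X>0.2)&(X<1.0)&(Y>-0.6)&(Y<0.4)
    def rep(name,m):
        m=m&roi
        if m.sum()<8: print(n,name,m.sum());return
        P=W[m]; r=cv2.minAreaRect((P[:,:2]*1000).astype(np.float32))
        print(n,name,m.sum(),'med',np.median(P,0).round(3),'z',np.percentile(P[:,2],[2,98]).round(3),'rect',[np.round(a,0) for a in r], 'boxmm')
    box=(Z>.036)&(Z<.056)&(S<70)&(Y>-.2)&(Y<.25)
    rep('boxtop',box)
    rep('window',box&(V>170))
    rep('knob',(Z>.066)&(Z<.1)&(Y>-.15)&(Y<.12)&(V<90)&(X<.75))
    red=((H<8)|(H>172))&(S>140)&(Z>.012)&(Z<.08)&(X<.75)&(Y<-.1)
    rep('red',red)
    rep('green',(H>50)&(H<85)&(S>90)&(Z>.02)&(Z<.08)&(Y>-.45)&(Y<-.1))
    rep('frost',(S<60)&(Z>.045)&(Z<.08)&(Y<-.15)&(Y>-.4)&(X>.3)&(X<.7))
    rep('wood',(H>8)&(H<22)&(S>70)&(Z>.015)&(Z<.045)&(Y<-.1)&(Y>-.45))
    rep('purple',(H>130)&(H<160)&(S>80)&(Z>.02))
    rep('lid',(H>50)&(H<85)&(S>90)&(Z>.05)&(Y<-.35))
    rep('cup',(H>100)&(H<120)&(S>90)&(Z>.03)&(Y>.15))
E
```

```text
scene boxtop 1545 med [0.561 0.19  0.045] z [0.038 0.052] rect [array([602.,  62.]), array([337., 472.]), np.float64(18.0)] boxmm
scene window 2
scene knob 0
scene red 205 med [ 0.598 -0.246  0.053] z [0.016 0.072] rect [array([ 583., -243.]), array([116.,  26.]), np.float64(0.0)] boxmm
scene green 411 med [ 0.701 -0.382  0.072] z [0.024 0.078] rect [array([ 658., -284.]), array([ 79., 303.]), np.float64(34.0)] boxmm
scene frost 62 med [ 0.536 -0.222  0.065] z [0.046 0.071] rect [array([ 532., -222.]), array([36., 80.]), np.float64(11.0)] boxmm
scene wood 463 med [ 0.626 -0.214  0.03 ] z [0.016 0.036] rect [array([ 670., -191.]), array([340., 120.]), np.float64(15.0)] boxmm
scene purple 246 med [ 0.815 -0.101  0.058] z [0.04  0.071] rect [array([ 530., -102.]), array([606.,  55.]), np.float64(2.0)] boxmm
scene lid 232 med [ 0.72  -0.399  0.075] z [0.066 0.078] rect [array([ 717., -399.]), array([49., 48.]), np.float64(54.0)] boxmm
scene cup 4
side boxtop 2163 med [0.547 0.196 0.047] z [0.043 0.051] rect [array([597.,  74.]), array([339., 456.]), np.float64(18.0)] boxmm
side window 11
[... 328 characters left out ...]
3., -279.]), array([ 76., 299.]), np.float64(34.0)] boxmm
side frost 141 med [ 0.533 -0.247  0.058] z [0.046 0.072] rect [array([ 612., -274.]), array([ 93., 283.]), np.float64(52.0)] boxmm
side wood 135 med [ 0.594 -0.172  0.033] z [0.016 0.039] rect [array([ 570., -204.]), array([137., 118.]), np.float64(11.0)] boxmm
side purple 146 med [ 0.796 -0.072  0.059] z [0.038 0.349] rect [array([545., -78.]), array([ 39., 552.]), np.float64(90.0)] boxmm
side lid 72 med [ 0.714 -0.389  0.076] z [0.062 0.08 ] rect [array([ 713., -394.]), array([45., 43.]), np.float64(87.0)] boxmm
side cup 12 med [0.411 0.233 0.048] z [0.046 0.051] rect [array([412., 235.]), array([10., 10.]), np.float64(48.0)] boxmm
```

```bash
python3 - <<'E'
from h import *
for n in ('scene','side'):
    f=np.load(n+'.npz'); im,W=f['im'],f['W']
    hsv=cv2.cvtColor(im,cv2.COLOR_RGB2HSV).astype(int); H,S,V=hsv[...,0],hsv[...,1],hsv[...,2]
    X,Y,Z=W[...,0],W[...,1],W[...,2]
    def rep(name,m,big=True):
        if big:
            k,l,st,c=cv2.connectedComponentsWithStats(m.astype(np.uint8))
            if k<2: print(n,name,0);return
            m=l==1+np.argmax(st[1:,4])
        P=W[m]
        if len(P)<4: print(n,name,len(P));return
        r=cv2.minAreaRect((P[:,:2]*1000).astype(np.float32))
        d=np.linalg.svd(P[:,:2]-P[:,:2].mean(0),full_matrices=False)[2][0]
        print(n,name,len(P),'med',np.median(P,0).round(3),'mean',P.mean(0).round(3),'rect',[np.round(a,0).tolist() for a in r],'pca deg',np.degrees(np.arctan2(d[1],d[0])).round(1))
    reg=(X>.35)&(X<.85)&(Y>0.03)&(Y<.4)
    rep('boxtop',reg&(Z>.036)&(Z<.056))
    for t in (110,140,170): rep('window%d'%t,reg&(Z>.036)&(Z<.056)&(V>t)&(S<90))
    rep('knob',reg&(Z>.066)&(Z<.1)&(X<.55))
    rep('cup',(H>98)&(H<122)&(S>80)&(Z>.02)&(Z<.09)&(Y>.25)&(X>.3)&(X<.9))
    rr=(X>.45)&(X<.72)&(Y>-.34)&(Y<-.1)
    red=((H<8)|(H>172))&(S>120)&(Z>.05)&(Z<.08)&rr
    rep('redtop',red); rep('redtop66',red&(Z>.064))
    rep('green',(H>50)&(H<85)&(S>90)&(Z>.05)&(Z<.08)&rr)
    rep('platetops',(Z>.055)&(Z<.08)&rr,False)
    rep('comb',(Z>.014)&(Z<.04)&rr,False)
E
```

```text
scene boxtop 2227 med [0.559 0.217 0.045] mean [0.554 0.22  0.045] rect [[536.0, 227.0], [172.0, 287.0], 85.0] pca deg -3.1
scene window110 1074 med [0.589 0.225 0.046] mean [0.587 0.225 0.046] rect [[585.0, 226.0], [144.0, 156.0], 85.0] pca deg -7.1
scene window140 1012 med [0.589 0.225 0.046] mean [0.588 0.225 0.046] rect [[585.0, 227.0], [142.0, 154.0], 85.0] pca deg -2.2
scene window170 1
scene knob 74 med [0.452 0.233 0.081] mean [0.452 0.233 0.08 ] rect [[450.0, 234.0], [43.0, 19.0], 49.0] pca deg 41.8
scene cup 177 med [0.708 1.23  0.056] mean [0.705 1.233 0.056] rect [[694.0, 1261.0], [52.0, 140.0], 23.0] pca deg 35.3
scene redtop 110 med [ 0.601 -0.245  0.065] mean [ 0.601 -0.245  0.064] rect [[598.0, -244.0], [87.0, 11.0], 12.0] pca deg 12.7
scene redtop66 66 med [ 0.599 -0.244  0.067] mean [ 0.6   -0.244  0.068] rect [[598.0, -244.0], [86.0, 10.0], 12.0] pca deg 12.0
scene green 104 med [ 0.589 -0.174  0.065] mean [ 0.588 -0.174  0.063] rect [[585.0, -174.0], [83.0, 10.0], 12.0] pca deg 11.8
scene platetops 248 med [ 0.581 -0.234  0.066] mean [ 0.581 -0.214  0.065] rect [[
[... 864 characters left out ...]
rect [[489.0, 475.0], [58.0, 63.0], 12.0] pca deg 99.2
side redtop 107 med [ 0.594 -0.24   0.061] mean [ 0.594 -0.239  0.061] rect [[594.0, -240.0], [81.0, 13.0], 14.0] pca deg -167.0
side redtop66 40 med [ 0.596 -0.238  0.068] mean [ 0.595 -0.239  0.068] rect [[594.0, -240.0], [81.0, 13.0], 14.0] pca deg -166.9
side green 15 med [ 0.603 -0.164  0.067] mean [ 0.601 -0.165  0.068] rect [[598.0, -166.0], [39.0, 10.0], 6.0] pca deg -166.2
side platetops 298 med [ 0.57  -0.228  0.065] mean [ 0.572 -0.209  0.064] rect [[570.0, -211.0], [118.0, 91.0], 11.0] pca deg 112.6
side comb 396 med [ 0.571 -0.177  0.032] mean [ 0.569 -0.19   0.03 ] rect [[570.0, -204.0], [136.0, 122.0], 11.0] pca deg -178.3
```

Call:
apply_moves:
  rows:
    - {"x":397,"y":-318,"z":0,"rz":-2}
    - {"x":397,"y":-318,"z":0,"rz":-4}
    - {"x":397,"y":-318,"z":0,"rz":-4}
    - {"x":397,"y":-318,"z":0,"rz":-4}
    - {"x":397,"y":-318,"z":0,"rz":-4}
    - {"x":397,"y":-318,"z":0,"rz":-4}
    - {"x":397,"y":-318,"z":0,"rz":-4}
    - {"x":397,"y":-318,"z":0,"rz":-4}
    - {"x":397,"y":-318,"z":0,"rz":-4}

```text
validation failed for argument at $.ro...
```

```bash
cat >> h.py <<'E'
from scipy.spatial.transform import Rotation as Ro
def down(yaw): # tool x at yaw, z down
    c,s=np.cos(np.radians(yaw)),np.sin(np.radians(yaw)); return np.array([[c,s,0],[s,-c,0],[0,0,-1]])
def go(p,R):
    s=read_state(); A=np.array(s['tcp_rot'])
    print('t',s['time_s'],'pos',s['position'].round(4),'shift mm',(A.T@(np.array(p)-s['position'])*1000).round(1),'rot u',(Ro.from_matrix(A.T@R).as_rotvec(degrees=True)/6).round(2),'q',s['joint_positions'].round(0))
E
python3 -c "
from h import *
go([.448,.236,.2],down(38))"
```

```text
t 0.1 pos [ 0.1533 -0.6053  0.2467] shift mm [ 492.  -743.2   48.3] rot u [-0.02 -0.01 -3.97] q [-86.  30.  82.   0.  68. -10.]
```

Call:
apply_moves:
  rows:
    - {"x":60,"y":-48,"z":0,"rx":0,"ry":0,"rz":-1.5,"claw":0}
    - {"x":397,"y":-318,"z":0,"rx":0,"ry":0,"rz":-4,"claw":0}

```text
time_s: 0.35
position: [0.229, -0.5051, 0.2468]
tcp_rot: [[0.827, 0.561, 0.0], [0.561, -0.827, 0.001], [0.001, -0.001, -1.0]]
force: [-0.1, 0.2, 0.1]
opening: 1.0
grasp_force: 0.0
```

Call:
apply_moves:
  rows:
    - {"x":362,"y":-123,"z":0,"rx":0,"ry":0,"rz":-0.6,"claw":0}
    - {"x":362,"y":-123,"z":0,"rx":0,"ry":0,"rz":-0.6,"claw":0}
    - {"x":362,"y":-123,"z":0,"rx":0,"ry":0,"rz":-0.6,"claw":0}
    - {"x":362,"y":-123,"z":0,"rx":0,"ry":0,"rz":-0.6,"claw":0}
    - {"x":362,"y":-123,"z":0,"rx":0,"ry":0,"rz":-0.6,"claw":0}
    - {"x":362,"y":-123,"z":0,"rx":0,"ry":0,"rz":-0.6,"claw":0}

```text
time_s: 1.1
position: [0.4568, -0.2061, 0.2474]
tcp_rot: [[0.793, 0.609, -0.0], [0.609, -0.793, -0.0], [-0.0, -0.0, -1.0]]
force: [-0.3, -0.8, -0.2]
opening: 0.998
grasp_force: 0.0
```

```bash
python3 -c "
from h import *
go([.448,.236,.2],down(38))"
```

```text
t 1.1 pos [ 0.4568 -0.2061  0.2474] shift mm [ 262.3 -356.    47.4] rot u [-0.    0.   -0.08] q [-37.  21. 100.  -0.  60.  15.]
```

Call:
apply_moves:
  rows:
    - {"x":262,"y":-356,"z":47,"rx":0,"ry":0,"rz":0,"claw":100}
    - {"x":262,"y":-356,"z":47,"rx":0,"ry":0,"rz":0,"claw":100}
    - {"x":262,"y":-356,"z":47,"rx":0,"ry":0,"rz":0,"claw":100}
    - {"x":262,"y":-356,"z":47,"rx":0,"ry":0,"rz":0,"claw":100}
    - {"x":262,"y":-356,"z":47,"rx":0,"ry":0,"rz":0,"claw":100}
    - {"x":262,"y":-356,"z":47,"rx":0,"ry":0,"rz":0,"claw":100}
    - {"x":262,"y":-356,"z":47,"rx":0,"ry":0,"rz":0,"claw":100}
    - {"x":262,"y":-356,"z":47,"rx":0,"ry":0,"rz":0,"claw":100}
    - {"x":262,"y":-356,"z":47,"rx":0,"ry":0,"rz":0,"claw":100}

```text
time_s: 2.22
position: [0.4463, 0.2341, 0.2002]
tcp_rot: [[0.792, 0.611, -0.001], [0.611, -0.792, -0.001], [-0.001, 0.0, -1.0]]
force: [-1.1, -0.2, -0.1]
opening: 0.609
grasp_force: 0.0
```

```bash
python3 - <<'E'
from h import *
im,W=cloud('wrist'); cv2.imwrite('pics/w1.png',im[:,:,::-1])
X,Y,Z=[W[...,i] for i in range(3)]
for lo,hi in((.058,.07),(.07,.095),(.078,.095)):
    m=(Z>lo)&(Z<hi)&(np.hypot(X-.448,Y-.236)<.035)
    P=W[m]; print(lo,m.sum(), P.mean(0) if len(P) else '', [np.round(a,1) for a in cv2.minAreaRect((P[:,:2]*1000).astype(np.float32))] if len(P)>3 else '')
go([.448,.236,.086],down(38))
E
```

```text
0.058 25 [0.46450863 0.25208626 0.06299285] [array([464.7, 249.6]), array([ 4.2, 17.3]), np.float64(22.8)]
0.07 769 [0.44889051 0.24035007 0.08714696] [array([447.1, 239.1]), array([44.8, 13.9]), np.float64(37.8)]
0.078 749 [0.44847785 0.2400198  0.08750033] [array([447.1, 239.1]), array([44.7, 13.9]), np.float64(37.8)]
t 2.275 pos [0.4466 0.2332 0.2004] shift mm [  2.9  -1.3 114.3] rot u [ 0.    0.01 -0.08] q [ 15.  25. 102.  -0.  53.  67.]
```

View pics/w1.png

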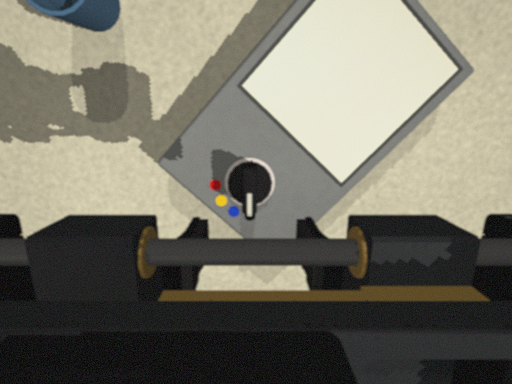

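The wrist view shows the bar at (249,190) with its pointer on black (the start). The blue, yellow and red dots are at (233,211), (221,200) and (215,184). So the turn is +1.0 rad clockwise.

Call:
apply_moves:
  rows:
    - {"x":3,"y":-3.5,"z":60,"rx":0,"ry":0,"rz":0,"claw":100}
    - {"x":3,"y":-3.5,"z":95,"rx":0,"ry":0,"rz":0,"claw":100}
    - {"x":3,"y":-3.5,"z":114,"rx":0,"ry":0,"rz":0,"claw":100}
    - {"x":3,"y":-3.5,"z":114,"rx":0,"ry":0,"rz":0,"claw":255}
    - {"x":3,"y":-3.5,"z":114,"rx":0,"ry":0,"rz":0,"claw":255}
    - {"x":3,"y":-3.5,"z":114,"rx":0,"ry":0,"rz":0,"claw":255}
    - {"x":3,"y":-3.5,"z":114,"rx":0,"ry":0,"rz":0,"claw":255}
    - {"x":3,"y":-3.5,"z":114,"rx":0,"ry":0,"rz":0,"claw":255}
    - {"x":3,"y":-3.5,"z":114,"rx":0,"ry":0,"rz":0,"claw":255}

```text
time_s: 3.4
position: [0.4475, 0.2386, 0.0872]
tcp_rot: [[0.793, 0.61, 0.001], [0.61, -0.793, -0.0], [0.001, 0.001, -1.0]]
force: [-0.6, -1.9, 6.0]
opening: 0.158
grasp_force: 30.0
```

Call:
apply_moves:
  rows:
    - {"x":0,"y":0,"z":0,"rx":0,"ry":0,"rz":1.5,"claw":255}
    - {"x":0,"y":0,"z":0,"rx":0,"ry":0,"rz":3,"claw":255}
    - {"x":0,"y":0,"z":0,"rx":0,"ry":0,"rz":4.5,"claw":255}
    - {"x":0,"y":0,"z":0,"rx":0,"ry":0,"rz":6,"claw":255}
    - {"x":0,"y":0,"z":0,"rx":0,"ry":0,"rz":7.5,"claw":255}
    - {"x":0,"y":0,"z":0,"rx":0,"ry":0,"rz":9,"claw":255}
    - {"x":0,"y":0,"z":0,"rx":0,"ry":0,"rz":9.6,"claw":255}
    - {"x":0,"y":0,"z":0,"rx":0,"ry":0,"rz":9.6,"claw":255}
    - {"x":0,"y":0,"z":0,"rx":0,"ry":0,"rz":9.6,"claw":100}
    - {"x":0,"y":0,"z":0,"rx":0,"ry":0,"rz":9.6,"claw":100}

```text
time_s: 4.65
position: [0.4467, 0.2388, 0.0864]
tcp_rot: [[0.939, -0.343, -0.001], [-0.343, -0.939, 0.0], [-0.001, 0.0, -1.0]]
force: [0.5, -0.4, 0.3]
opening: 0.304
grasp_force: 0.0
```

Call:
apply_moves:
  rows:
    - {"x":0,"y":0,"z":0,"rx":0,"ry":0,"rz":0,"claw":100}
    - {"x":0,"y":0,"z":0,"rx":0,"ry":0,"rz":0,"claw":100}
    - {"x":0,"y":0,"z":-50,"rx":0,"ry":0,"rz":0,"claw":100}
    - {"x":0,"y":0,"z":-110,"rx":0,"ry":0,"rz":0,"claw":100}
    - {"x":0,"y":0,"z":-115,"rx":0,"ry":0,"rz":0,"claw":100}
    - {"x":0,"y":0,"z":-115,"rx":0,"ry":0,"rz":0,"claw":100}

```text
time_s: 5.4
position: [0.4467, 0.2386, 0.2017]
tcp_rot: [[0.939, -0.343, 0.0], [-0.343, -0.939, 0.0], [0.0, -0.0, -1.0]]
force: [-0.7, 0.5, 0.4]
opening: 0.606
grasp_force: 0.0
```

```bash
python3 - <<'E'
from h import *
im,W=cloud('wrist'); cv2.imwrite('pics/w2.png',im[:,:,::-1])
X,Y,Z=[W[...,i] for i in range(3)]
m=(Z>.078)&(Z<.1)&(np.hypot(X-.448,Y-.238)<.035)
P=W[m]; print(m.sum(),[np.round(a,1) for a in cv2.minAreaRect((P[:,:2]*1000).astype(np.float32))])
go([.588,-.246,.2],down(12.3))
E
```

```text
706 [array([446.6, 239.6]), array([13.1, 45.1]), np.float64(70.0)]
t 5.45 pos [0.4461 0.2384 0.2007] shift mm [299.5 406.3   0.7] rot u [ 0.01  0.02 -5.39] q [ 15.  25. 102.   0.  53. 126.]
```

View pics/w2.png

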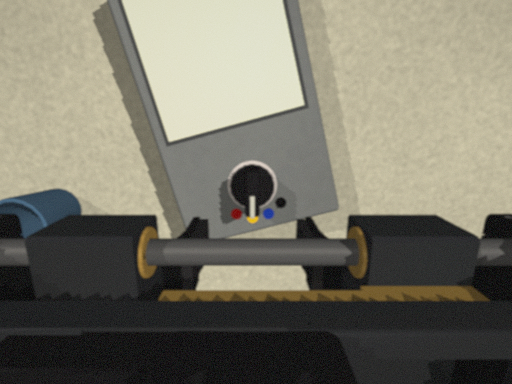

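The pointer is on the yellow dot at (252,215), with blue, black and red beside it. Next I go above the red plate.

Call:
apply_moves:
  rows:
    - {"x":299,"y":406,"z":0,"rx":0,"ry":0,"rz":-1.4,"claw":120}
    - {"x":299,"y":406,"z":0,"rx":0,"ry":0,"rz":-2.8,"claw":120}
    - {"x":299,"y":406,"z":0,"rx":0,"ry":0,"rz":-4.2,"claw":120}
    - {"x":299,"y":406,"z":0,"rx":0,"ry":0,"rz":-5.4,"claw":120}
    - {"x":299,"y":406,"z":0,"rx":0,"ry":0,"rz":-5.4,"claw":120}
    - {"x":299,"y":406,"z":0,"rx":0,"ry":0,"rz":-5.4,"claw":120}
    - {"x":299,"y":406,"z":0,"rx":0,"ry":0,"rz":-5.4,"claw":120}
    - {"x":299,"y":406,"z":0,"rx":0,"ry":0,"rz":-5.4,"claw":120}
    - {"x":299,"y":406,"z":0,"rx":0,"ry":0,"rz":-5.4,"claw":120}
    - {"x":299,"y":406,"z":0,"rx":0,"ry":0,"rz":-5.4,"claw":120}

```text
time_s: 6.7
position: [0.5872, -0.2447, 0.199]
tcp_rot: [[0.977, 0.213, -0.004], [0.213, -0.977, 0.003], [-0.004, -0.004, -1.0]]
force: [-0.0, 0.3, 0.2]
opening: 0.532
grasp_force: 0.0
```

```bash
python3 - <<'E'
from h import *
im,W=cloud('wrist'); cv2.imwrite('pics/w3.png',im[:,:,::-1])
X,Y,Z=[W[...,i] for i in range(3)]
hsv=cv2.cvtColor(im,cv2.COLOR_RGB2HSV).astype(int); H,S,V=[hsv[...,i] for i in range(3)]
top=(Z>.06)&(Z<.078)&(X>.48)&(X<.68)&(Y<-.21)&(Y>-.31)
for nm,m in(('all',top),('glass',top&((H<8)|(H>172))&(S>110))):
    P=W[m]; print(nm,m.sum(),P.mean(0).round(4),[np.round(a,1) for a in cv2.minAreaRect((P[:,:2]*1000).astype(np.float32))])
go([.588,-.246,.051],down(12.3))
E
```

```text
all 830 [ 0.5899 -0.2429  0.0691] [array([ 588. , -243.6]), array([101.6,   7.4]), np.float64(12.0)]
glass 686 [ 0.5979 -0.2411  0.0691] [array([ 596.9, -241.5]), array([83.2,  7. ]), np.float64(12.1)]
t 6.75 pos [ 0.5872 -0.2437  0.1995] shift mm [  0.8   3.  148.4] rot u [-0.04  0.03  0.01] q [-33.  34.  83.   0.  63.  45.]
```

View pics/w3.png

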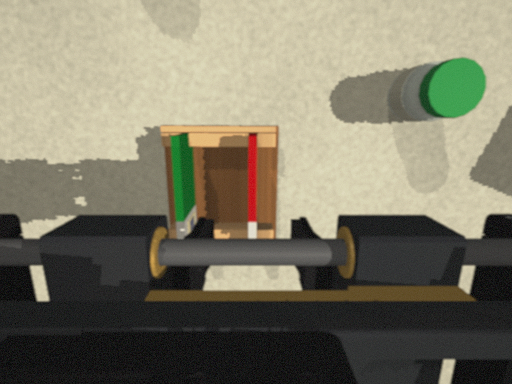

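The wrist view shows the red plate at (252,185) between open jaws, green at (182,180), the frosted end towards the robot, and a clear gap on both sides.

Call:
apply_moves:
  rows:
    - {"x":4,"y":0,"z":60,"rx":0,"ry":0,"rz":0,"claw":120}
    - {"x":4,"y":0,"z":110,"rx":0,"ry":0,"rz":0,"claw":120}
    - {"x":4,"y":0,"z":140,"rx":0,"ry":0,"rz":0,"claw":120}
    - {"x":4,"y":0,"z":148,"rx":0,"ry":0,"rz":0,"claw":120}
    - {"x":4,"y":0,"z":148,"rx":0,"ry":0,"rz":0,"claw":255}
    - {"x":4,"y":0,"z":148,"rx":0,"ry":0,"rz":0,"claw":255}
    - {"x":4,"y":0,"z":148,"rx":0,"ry":0,"rz":0,"claw":255}
    - {"x":4,"y":0,"z":148,"rx":0,"ry":0,"rz":0,"claw":255}
    - {"x":4,"y":0,"z":148,"rx":0,"ry":0,"rz":0,"claw":255}
    - {"x":4,"y":0,"z":148,"rx":0,"ry":0,"rz":0,"claw":255}

```text
time_s: 8.0
position: [0.5926, -0.244, 0.0541]
tcp_rot: [[0.977, 0.213, 0.0], [0.213, -0.977, 0.001], [0.0, -0.001, -1.0]]
force: [0.0, 3.3, 3.6]
opening: 0.085
grasp_force: 30.0
```

Gripped, with an opening of about 7.5 mm. Now lift straight up.

Call:
apply_moves:
  rows:
    - {"x":0,"y":0,"z":-15,"rx":0,"ry":0,"rz":0,"claw":255}
    - {"x":0,"y":0,"z":-40,"rx":0,"ry":0,"rz":0,"claw":255}
    - {"x":0,"y":0,"z":-80,"rx":0,"ry":0,"rz":0,"claw":255}
    - {"x":0,"y":0,"z":-130,"rx":0,"ry":0,"rz":0,"claw":255}
    - {"x":0,"y":0,"z":-170,"rx":0,"ry":0,"rz":0,"claw":255}
    - {"x":0,"y":0,"z":-190,"rx":0,"ry":0,"rz":0,"claw":255}
    - {"x":0,"y":0,"z":-190,"rx":0,"ry":0,"rz":0,"claw":255}

```text
time_s: 8.88
position: [0.5934, -0.2453, 0.2461]
tcp_rot: [[0.977, 0.214, 0.004], [0.214, -0.977, -0.003], [0.003, 0.004, -1.0]]
force: [-0.9, -0.4, -2.1]
opening: 0.087
grasp_force: 30.0
```

```bash
python3 - <<'E'
from h import *
# box axes yaw -5
b=Ro.from_euler('z',-5,degrees=True).as_matrix()
c=2**-.5
z=b@np.array([c,0,-c]); x=b@np.array([0,1,0])  # tool x = -plate x
y=np.cross(z,x); R=np.c_[x,y,z]; print(R.round(2))
# plate centre: tool -12 mm x, and along z: grasp TCP z .054 vs centre .038 -> +16 mm
ctr=np.array([.588,.224,.145])
p=ctr-R@np.array([-.0125,0,.016]); print(p)
go(p+[0,0,.06],R); go(p,R); go([.53,0,.26],down(50))
E
```

```text
[[ 0.09  0.7   0.7 ]
 [ 1.   -0.06 -0.06]
 [ 0.    0.71 -0.71]]
[0.57781879 0.23743849 0.15631371]
t 8.875 pos [ 0.5934 -0.2453  0.2461] shift mm [  87.9 -475.    28.2] rot u [ -6.39   4.74 -11.44] q [-32.  32.  80.  -0.  68.  45.]
t 8.875 pos [ 0.5934 -0.2453  0.2461] shift mm [  87.7 -475.3   88.2] rot u [ -6.39   4.74 -11.44] q [-32.  32.  80.  -0.  68.  45.]
t 8.875 pos [ 0.5934 -0.2453  0.2461] shift mm [  -9.4 -253.1  -15. ] rot u [ 0.05 -0.02 -6.28] q [-32.  32.  80.  -0.  68.  45.]
```

Call:
apply_moves:
  rows:
    - {"x":63,"y":-442,"z":-14,"rx":0,"ry":0,"rz":-1.5,"claw":255}
    - {"x":63,"y":-442,"z":-14,"rx":0,"ry":0,"rz":-3,"claw":255}
    - {"x":63,"y":-442,"z":-14,"rx":0,"ry":0,"rz":-4.5,"claw":255}
    - {"x":63,"y":-442,"z":-14,"rx":0,"ry":0,"rz":-6,"claw":255}
    - {"x":63,"y":-442,"z":-14,"rx":0,"ry":0,"rz":-7.5,"claw":255}
    - {"x":63,"y":-442,"z":-14,"rx":0,"ry":0,"rz":-9,"claw":255}
    - {"x":63,"y":-442,"z":-14,"rx":0,"ry":0,"rz":-10.5,"claw":255}
    - {"x":63,"y":-442,"z":-14,"rx":0,"ry":0,"rz":-12.1,"claw":255}
    - {"x":63,"y":-442,"z":-14,"rx":0,"ry":0,"rz":-12.1,"claw":255}
    - {"x":63,"y":-442,"z":-14,"rx":0,"ry":0,"rz":-12.1,"claw":255}

```text
time_s: 10.12
position: [0.5593, 0.1999, 0.2566]
tcp_rot: [[0.091, 0.996, -0.002], [0.996, -0.091, -0.001], [-0.001, -0.002, -1.0]]
force: [0.4, 0.9, -2.4]
opening: 0.091
grasp_force: 30.0
```

```bash
cat > g.py <<'E'
from h import *
b=Ro.from_euler('z',-5,degrees=True).as_matrix()
c=2**-.5
z=b@np.array([c,0,-c]); x=b@np.array([0,1,0]); R=np.c_[x,np.cross(z,x),z]
p=np.array([.588,.224,.145])-R@np.array([-.0125,0,.016])
go(p,R)
E
python3 g.py
```

```text
t 10.125 pos [0.5593 0.1999 0.2566] shift mm [ 39.2  15.2 100.2] rot u [-7.52  0.02 -0.03] q [ 9. 27. 86. -0. 67. 14.]
```

Pure tilt about tool x by −45°. I tilt first and descend along with it.

Call:
apply_moves:
  rows:
    - {"x":10,"y":4,"z":10,"rx":-1.5,"ry":0,"rz":0,"claw":255}
    - {"x":20,"y":8,"z":25,"rx":-3,"ry":0,"rz":0,"claw":255}
    - {"x":30,"y":12,"z":40,"rx":-4.5,"ry":0,"rz":0,"claw":255}
    - {"x":39,"y":15,"z":60,"rx":-6,"ry":0,"rz":0,"claw":255}
    - {"x":39,"y":15,"z":80,"rx":-7.2,"ry":0,"rz":0,"claw":255}
    - {"x":39,"y":15,"z":95,"rx":-7.5,"ry":0,"rz":0,"claw":255}
    - {"x":39,"y":15,"z":100,"rx":-7.5,"ry":0,"rz":0,"claw":255}
    - {"x":39,"y":15,"z":100,"rx":-7.5,"ry":0,"rz":0,"claw":255}
    - {"x":39,"y":15,"z":100,"rx":-7.5,"ry":0,"rz":0,"claw":255}

```text
time_s: 11.25
position: [0.5942, 0.2528, 0.1898]
tcp_rot: [[0.105, 0.747, 0.656], [0.994, -0.068, -0.081], [-0.016, 0.661, -0.75]]
force: [0.0, -0.7, -1.8]
opening: 0.091
grasp_force: 30.0
```

```bash
python3 - <<'E'
import g
from h import *
for n in('scene','side'):
    im,W=cloud(n)
    hsv=cv2.cvtColor(im,cv2.COLOR_RGB2HSV).astype(int); H,S,V=[hsv[...,i] for i in range(3)]
    X,Y,Z=[W[...,i] for i in range(3)]
    m=((H<8)|(H>172))&(S>120)&(Z>.09)&(Z<.25)&(Y>.05)&(Y<.4)&(X>.45)&(X<.75)
    if m.sum()<5: print(n,m.sum())
    else:
        P=W[m]; P=P[np.linalg.norm(P-np.median(P,0),axis=1)<.06]; nn=np.linalg.svd(P-P.mean(0))[2] if len(P)<1500 else None
        print(n,len(P),P.mean(0).round(3),'axis',nn[0].round(2),'normal',nn[2].round(2))
    cv2.imwrite(f'pics/{n}9.png',cv2.resize(im[100:300,200:400,::-1],(600,600)) if n=='scene' else cv2.resize(im[150:350,180:380,::-1],(600,600)))
E
```

```text
t 11.25 pos [0.5942 0.2528 0.1898] shift mm [-16.5 -33.3  15.6] rot u [-0.61  0.23 -0.02] q [ 21.  32. 107. -82.  18. 102.]
scene 299 [0.609 0.255 0.179] axis [ 0.11  0.99 -0.03] normal [-0.75  0.07 -0.66]
side 154 [0.602 0.283 0.188] axis [ 0.67  0.28 -0.68] normal [-0.73  0.07 -0.68]
```

View pics/scene9.png

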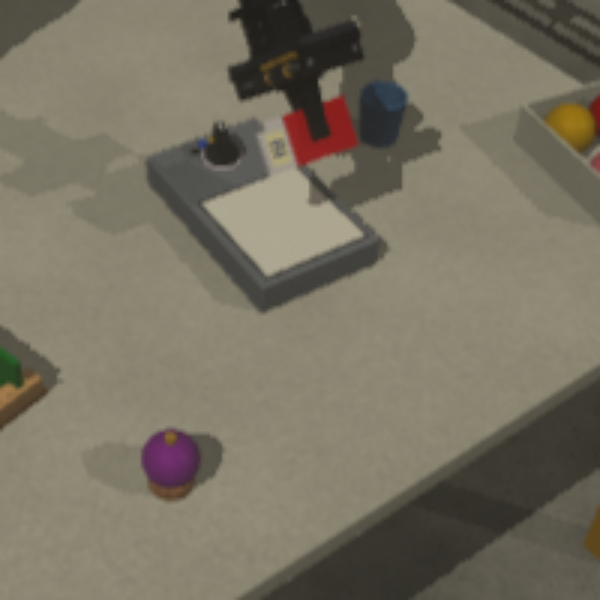

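View pics/side9.png

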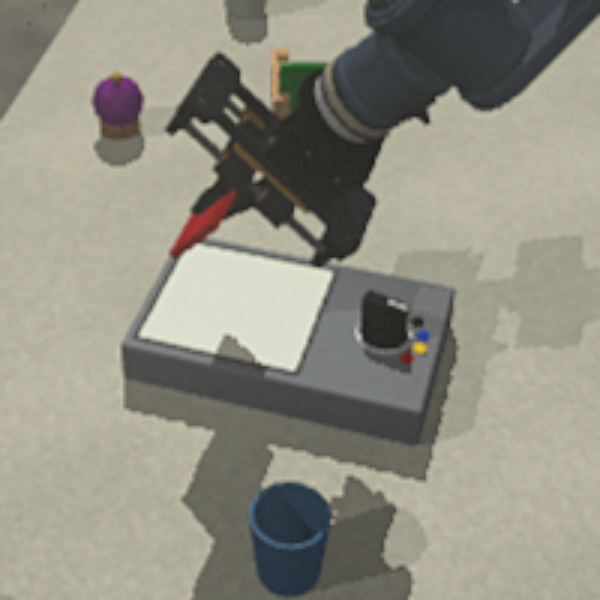

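The scene and side pictures show the plate over the window, label up and away, frosted end on the robot's right. Joint 4 sits at its limit, so I ease off it a little and centre the plate better.

Call:
apply_moves:
  rows:
    - {"x":-7,"y":-1,"z":-1,"rx":0.3,"ry":0,"rz":0,"claw":255}
    - {"x":-14,"y":-3,"z":-2,"rx":0.3,"ry":0,"rz":0,"claw":255}
    - {"x":-14,"y":-3,"z":-2,"rx":0.3,"ry":0,"rz":0,"claw":255}
    - {"x":-14,"y":-3,"z":-2,"rx":0.3,"ry":0,"rz":0,"claw":255}

```text
time_s: 11.85
position: [0.5889, 0.2403, 0.1896]
tcp_rot: [[0.103, 0.767, 0.633], [0.995, -0.069, -0.077], [-0.015, 0.638, -0.77]]
force: [-0.1, 1.2, -1.2]
opening: 0.094
grasp_force: 30.0
```

```bash
cat > f.py <<'E'
from h import *
s=read_state(); R=np.array(s['tcp_rot']); c=s['position']+R@[-.0125,0,.016]
b=Ro.from_euler('z',-5,degrees=True).as_matrix()
print('box frame',(b.T@(c-[.536,.228,0])).round(4),'label deg',np.degrees(np.arccos(R[2,1])).round(1),'x err deg',np.degrees(np.arccos((b[:,1]@R[:,0]))).round(1),s['joint_positions'].round(2),s['qvel'].round(2),s['time_s'])
E
python3 f.py
```

```text
box frame [0.0616 0.0041 0.1775] label deg 50.4 x err deg 1.3 [ 19.34  31.28 107.93 -76.06  16.93  94.91] [ 0.35  0.21 -0.32  0.39 -0.   -0.3 ] 11.85
```

```bash
python3 -c "
from rig import *
print(hand_in())"
```

```text
the job is handed in; nothing more can be done
None
```

I handed the job in, but `hand_in()` returned no verdict. The selector is on yellow, and the red plate is held by its glass about 13 cm above the window's centre (joint 4's limit stopped the planned 10 cm pose). Its frosted end is to the right and its label faces up and away, about 50° from straight up (limit 57°).

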